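Two tall sample bottles into the free cells of a covered crate

TASK

Put the two tall sample bottles into the covered, slanted sample crate, one bottle in each of the two cells that are still free (one free in the lower row and one in the upper row). The other cells hold short jars deep below the cover where they are hard to see, so feel with the bottle for the free cells; lower each bottle cap up and gently, without dropping or forcing it, until it stands fully home on the floor of its cell, then let go of it. Do not tip the bottles over, and leave the other things on the bench where they are.

Things in the scene. Friction and masses are not known exactly. Their poses are not given: they have to be found in the camera images.
- crate: grey plastic crate under a steel cover plate, 140 (x) by 206 (y) by 100 mm (z) outside, fixed in a bar stand so that it leans to the robot: z points out of the ports, 30 degrees from vertical, up and to the robot; y is level. Origin: centre of its underside. Cover's top at z = 100 mm; six square cells, 62 mm inside, floor at z = 5 mm. A bottle let go in a cell leans a few mm to its lower side and stays
- port_low_left (a point): centre of the left port (seen from the robot) of the lower (near) row, in the plane of the cover's top, crate x = -33, y = 66 mm; a round hole 56 mm across. Axes as the crate's. In each row two cells hold a short jar (50 mm across, 35 mm tall, lid 60 mm below the cover) and one is free; which, changes. A bottle on the cell's floor stands 50 mm out of the cover, on a jar 85 mm
- port_low_middle (a point): centre of the middle port (seen from the robot) of the lower (near) row, in the plane of the cover's top, crate x = -33, y = 0 mm; a round hole 56 mm across. Axes as the crate's
- port_low_right (a point): centre of the right port (seen from the robot) of the lower (near) row, in the plane of the cover's top, crate x = -33, y = -66 mm; a round hole 56 mm across. Axes as the crate's
- port_up_left (a point): centre of the left port (seen from the robot) of the upper (far) row, in the plane of the cover's top, crate x = 33, y = 66 mm; a round hole 56 mm across. Axes as the crate's. In each row two cells hold a short jar (50 mm across, 35 mm tall, lid 60 mm below the cover) and one is free; which, changes. A bottle on the cell's floor stands 50 mm out of the cover, on a jar 85 mm
- port_up_middle (a point): centre of the middle port (seen from the robot) of the upper (far) row, in the plane of the cover's top, crate x = 33, y = 0 mm; a round hole 56 mm across. Axes as the crate's
- port_up_right (a point): centre of the right port (seen from the robot) of the upper (far) row, in the plane of the cover's top, crate x = 33, y = -66 mm; a round hole 56 mm across. Axes as the crate's
- bottle_a_mid (a point): white plastic sample bottle with a ribbed grey screw cap, 145 mm tall in all, body 44 mm across up to 104 mm, cap 39 mm across from 116 to 145 mm, foot edge slightly bevelled, about 0.2 kg; starts upright on the bench to the left of the crate. This point lies on its axis half-way up, 72.5 mm above its foot; z points along the axis to the cap
- bottle_a: the same bottle; origin at the centre of its foot, z along its axis to the cap
- bottle_b_mid (a point): white plastic sample bottle with a ribbed grey screw cap, 145 mm tall in all, body 44 mm across up to 104 mm, cap 39 mm across from 116 to 145 mm, foot edge slightly bevelled, about 0.2 kg; starts upright on the bench to the left of the crate. This point lies on its axis half-way up, 72.5 mm above its foot; z points along the axis to the cap
- bottle_b: the same bottle; origin at the centre of its foot, z along its axis to the cap
- spare_jar_mid (a point): bystander: a short sample jar with black lid standing on the bench, 50 mm across, 35 mm tall; this point is half-way up its axis
- beaker: bystander: empty glass beaker, 68 mm across, 90 mm tall; origin at the centre of its foot
- wash_bottle: bystander: white wash bottle with a bent clear spout, 62 mm across, 190 mm tall with its spout, which reaches 53 mm out along +x; origin at the centre of its foot
- timer: bystander: flat white bench timer, 60 x 60 x 18 mm, lying on the bench; origin at the centre of its underside
- spatula: bystander: flat steel lab spatula 200 mm long, 14 mm wide and 5 mm thick, lying on the bench along its x axis; origin at its middle
Not all that is in view belongs to the job. What is shaped like the bottle_a but blue is not meant. Leave any blue look-alike of the bottle_b alone.

How it is judged:
By the outcome, as a careful person would: the job done as asked, in the order asked, and still so for the second after the job is handed in, with the robot touching nothing.
It also fails if it takes over 72 s, if anything falls off the work surface, if the arm or the gripper's body presses on something with over 40 N, if the wrist force passes 120 N, or if a joint passes its speed limit or range.

ROBOT

A 6-joint arm with a two-finger parallel gripper is mounted at the origin on the work surface. World frame = base frame: x ahead of the robot, y to its left, z up, the work surface at z = 0. Lengths are in m, angles in rad, forces in N, time in s.
With the tool pointing down it reaches from about 0.3 to 0.775 m from the base axis. Payload 14.6 kg.
Tool frame: the origin (TCP) lies at the very end of the fingers, on their centre line; the grasp point (between the pads) lies 19 mm behind it; z points along the fingers, y is the line along which they close (so a half turn about z gives the same grasp; the last joint's range is limited). The gripper opens to 85 mm and grips with 20 to 120 N. Pads are 22 mm wide; open, the fingers measure 114 mm over their backs; the gripper's body (76 mm by 85 mm) begins 54 mm behind the grasp point. The pads swing forward as they close: fully open they stand 13 mm farther back than shut.
Start: joints at [1.163, 0.3, 1.521, -0, 1.321, -0.067], TCP at [0.184, 0.518, 0.231] pointing down, gripper open.
Joint ranges: [-3.03, 3.03], [-0.79, 2.21], [0.23, 2.52], [-1.04, 4.18], [0, 3.07], [-2.55, 2.55]. Speed limits (rad/s): [2.22, 2.22, 2.57, 3.14, 3.14, 3.14].

INTERFACE

Orientations are given as a unit quaternion [w, x, y, z].
In Python, from rig import state, imaging, order gives the robot as it stands. The module is installed in compiled form; this text tells all that it offers.
- The arm moves only by the tool send_rows, never from a script. Its argument "series" is one flat list of numbers, 7 for each row, row after row: the shift along the tool's x, y, z in m, then the turn, a rotation vector about the tool's x, y, z in rad, then the opening, from 0 (shut) to 1 (fully open). In form: [dx, dy, dz, wx, wy, wz, hand, dx, dy, dz, wx, wy, wz, hand, ...]. A call has 1 to 12 rows; each row shifts and turns the commanded pose from where the row before left it, along the tool's axes as they then stand; what a row does not reach is not made up. A row lasts 1/8 s, in which the tool goes at most 62.5 mm and 10.7 degrees, less where a joint would pass 70% of its speed; a pose out of reach is approached as far as the arm can. A call is refused whole if a number of a shift passes 0.0625 or a number of a turn 0.188, either way. A call with a gripper value outside its range is refused whole. The fingers move at their own pace and stop on an object; "squeeze" is the grip in N (left out, the last holds). Time passes only in rows, so rows that do not move let the fingers close. It gives the time, the measured TCP pose, the force, the opening and the grip force at its end, in the units of the state.
- state(): the state, without advancing time (a new reading comes with each control period).
- imaging.grab_frame(name): name is "side" or "top"; returns a dict with "frame" (420x560x3 uint8, red, green, blue), "mtx" (3x3 intrinsics, pixels), "pose" (4x4, takes a point from camera to world coordinates). Camera axes: x right, y up, looking along -z (the intrinsics and any distortion apply to the point x, -y, -z); pixel columns grow to the right and rows downward; lengths in m; the calibration is good to about 2 mm. A picture is of the moment at which its call begins. There is no depth.
- order.close_job(): hands the job in; it is judged then, once.
The state is a dict: "time": time; "qpos": joint angles; "qvel": joint speeds; "joint_torque": joint torques, N m; "position": TCP position; "tool_rot": TCP orientation; "ft_force": force on the tool from outside, world axes, zero at the start; "moment": the same for the moment, N m; "gripper_width": finger opening in m; "grip_force": force on a finger pad.
Only numpy, scipy, OpenCV 4.12 (cv2) and the standard library are available. Lean on these libraries where they do the work, as an engineer would, in place of code of your own. Each camera call takes 0.05 s, during which the arm holds its last target. There are 200 camera calls.

## Working session

There is one attempt and no reset: what is moved stays moved. The work goes in short steps, Python scripts to look and compute and a tool call to move; the robot and the scene stay as the last step left them, time stands still between calls to the robot, and variables do not carry over. Pictures are saved under pics/ and viewed, at most 10 in all, crops included, and the job is handed in when it is done.

Besides the shell and the picture viewer there is one more tool, called after ">>>" by a JSON object that holds its "api" and its "payload", one argument or row to a line. send_rows: Moves the arm, as the interface text tells. Its arguments: {"type":"object","properties":{"series":{"type":"array"},"squeeze":{"type":"number"}},"required":["series"]}

```bash
mkdir -p pics; ls; python3 - <<'E'
from rig import state, imaging
import cv2, numpy as np, pickle
s=state(); print({k:np.round(v,3).tolist() for k,v in s.items()})
for n in("side","top"):
    f=imaging.grab_frame(n); pickle.dump(f,open(f'pics/{n}0.pkl','wb'))
    cv2.imwrite(f'pics/{n}0.png',f["frame"][:,:,::-1]); print(n,np.round(f["mtx"],1).tolist(),np.round(f["pose"],3).tolist(),[k for k in f])
E
```

```text
pics
{'time': 0.0, 'qpos': [1.163, 0.301, 1.522, -0.0, 1.321, -0.067], 'qvel': [-0.0, 0.001, 0.0, -0.001, -0.001, -0.001], 'joint_torque': [-0.0, -54.35, -36.179, -0.0, 0.004, -0.0], 'position': [0.184, 0.518, 0.231], 'tool_rot': [-0.0, 0.17, 0.986, -0.001], 'ft_force': [0.25, 0.988, 0.519], 'moment': [-0.027, 0.005, -0.014], 'grip_force': 0.0, 'gripper_width': 0.085}
side [[421.7, 0.0, 280.1], [0.0, 421.7, 201.8], [0.0, 0.0, 1.0]] [[0.79, 0.406, -0.46, 0.056], [-0.613, 0.521, -0.594, -0.582], [-0.002, 0.751, 0.66, 0.785], [0.0, 0.0, 0.0, 1.0]] ['frame', 'mtx', 'pose']
top [[407.4, 0.0, 283.5], [0.0, 407.4, 210.2], [0.0, 0.0, 1.0]] [[-0.039, 0.977, -0.209, 0.322], [-0.999, -0.039, 0.007, 0.004], [-0.001, 0.209, 0.978, 1.099], [0.0, 0.0, 0.0, 1.0]] ['frame', 'mtx', 'pose']
```

View pics/side0.png

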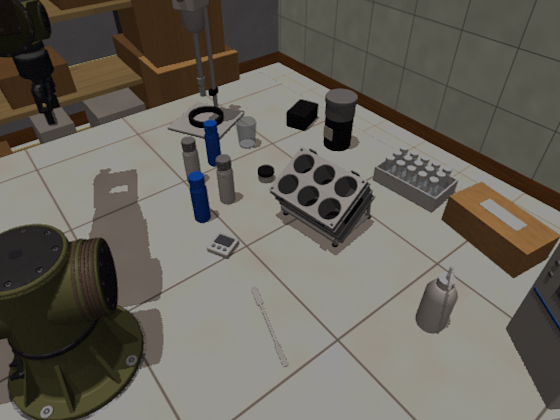

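View pics/top0.png

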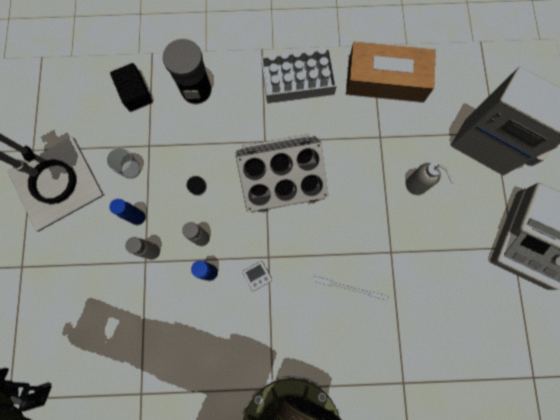

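The side view shows the grey-capped bottles at about (190,160) and (225,180), blue look-alikes at (212,143) and (200,198), and the crate cover around (320,190). The top view shows the bottles at (135,246) and (190,231), and the ports around (283,178). Next I'll measure them.

```bash
python3 - <<'E'
import cv2, numpy as np, pickle
out=[]
for n,(x0,y0,w,h) in dict(side=(265,140,115,105),top=(230,130,105,90)).items():
    im=pickle.load(open(f'pics/{n}0.pkl','rb'))["frame"][:,:,::-1]
    c=cv2.resize(im[y0:y0+h,x0:x0+w],None,fx=4,fy=4,interpolation=cv2.INTER_CUBIC)
    g=cv2.cvtColor(c,cv2.COLOR_BGR2GRAY); m=(g<85).astype(np.uint8)*255
    cs,_=cv2.findContours(m,cv2.RETR_CCOMP,cv2.CHAIN_APPROX_NONE)
    for k in cs:
        a=cv2.contourArea(k)
        if 2000<a<15000:
            e=cv2.fitEllipse(k); cv2.ellipse(c,e,(0,0,255),1); print(n,a,np.round(np.array(e[0])/4+[x0,y0]-.375,1),np.round(np.array(e[1])/4,1),round(e[2]))
    out.append(cv2.resize(c,(400,int(c.shape[0]*400/c.shape[1]))))
    b=cv2.resize(im[(130 if n=='side' else 215):(215 if n=='side' else 270),(170 if n=='side' else 115):(250 if n=='side' else 220)],None,fx=4,fy=4,interpolation=cv2.INTER_CUBIC)
    out.append(cv2.resize(b,(400,int(b.shape[0]*400/b.shape[1]))) if n=='top' else b[:, :])
H=600;cv=np.zeros((600,800,3),np.uint8)
for i,o in enumerate([out[0],out[2]]): cv[:min(365,o.shape[0]),400*i:400*i+o.shape[1]]=o[:365]
for i,o in enumerate([out[1],out[3]]): 
    o=cv2.resize(o,None,fx=230/o.shape[0],fy=230/o.shape[0])[:,:400]; cv[368:368+o.shape[0],400*i:400*i+o.shape[1]]=o
cv2.imwrite('pics/c1.png',cv)
E
```

```text
side 6097.0 [329.  208.3] [20.7 23.5] 58
side 5498.0 [307.8 195.6] [19.3 22.6] 53
side 5879.5 [345.3 186.1] [19.9 23.5] 63
side 4923.0 [287.8 183.7] [17.9 21.9] 51
side 2302.0 [268.8 173.7] [ 9.9 20.2] 178
side 5329.5 [323.7 174.4] [18.9 22.5] 59
side 4811.5 [303.4 163.3] [17.7 21.7] 56
side 4073.5 [337.1 144.5] [11.7 30.5] 90
top 5839.5 [258.9 194.2] [21.3 21.8] 91
top 5910.5 [285.2 189.5] [21.2 22.2] 75
top 5878.0 [311.3 184.8] [21.1 22.2] 66
top 6241.5 [254.1 168.4] [22.1 22.5] 85
top 6229.5 [280.9 163.6] [22.1 22.5] 83
top 6167.0 [307.6 158.8] [21.8 22.5] 56
top 7606.0 [277.8 145.5] [  6.6 115.6] 80
```

View pics/c1.png

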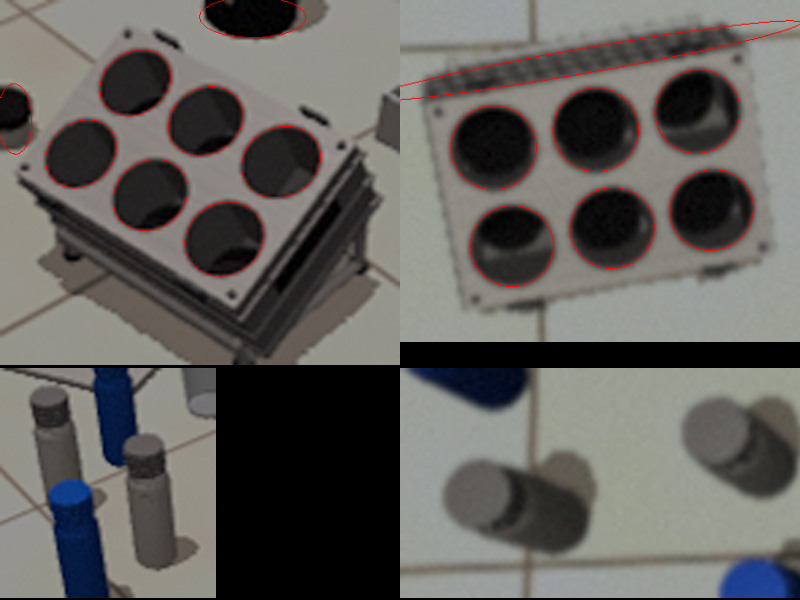

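The crop shows six clean port ellipses in both views. Low_left and up_right look different from the other four, with no black lid showing. Now I'll triangulate the ports and caps.

```bash
cat > h.py <<'E'
import numpy as np, pickle
from scipy.spatial.transform import Rotation as R
def ray(f,p):
    d=np.linalg.solve(f["mtx"],[p[0],p[1],1.]); T=np.array(f["pose"])
    d=T[:3,:3]@[d[0],-d[1],-d[2]]; return T[:3,3],d/np.linalg.norm(d)
def tri(fa,a,fb,b):
    (o,d),(q,e)=ray(fa,a),ray(fb,b)
    s=np.linalg.lstsq(np.c_[d,-e],q-o,rcond=None)[0]
    x,y=o+s[0]*d,q+s[1]*e; return (x+y)/2,np.linalg.norm(x-y)
def onz(f,p,z):
    o,d=ray(f,p); return o+d*(z-o[2])/d[2]
def rot(s): w,x,y,z=s["tool_rot"]; return R.from_quat([x,y,z,w])
E
python3 - <<'E'
from h import *
import cv2
S,T=[pickle.load(open(f'pics/{n}0.pkl','rb')) for n in('side','top')]
P=dict(ll=((287.8,183.7),(258.9,194.2),(-33,66)),lm=((307.8,195.6),(285.2,189.5),(-33,0)),lr=((329,208.3),(311.3,184.8),(-33,-66)),
ul=((303.4,163.3),(254.1,168.4),(33,66)),um=((323.7,174.4),(280.9,163.6),(33,0)),ur=((345.3,186.1),(307.6,158.8),(33,-66)))
W=[];M=[]
for k,(a,b,m) in P.items():
    x,g=tri(S,a,T,b); print(k,x.round(4),round(g,4)); W.append(x); M.append([m[0]/1e3,m[1]/1e3,.1])
W=np.array(W);M=np.array(M)
r,e=R.align_vectors(W-W.mean(0),M-M.mean(0)); o=W.mean(0)-r.apply(M.mean(0))
print('res',((r.apply(M)+o-W)*1e3).round(1).tolist()); print('origin',o.round(4)); print(r.as_matrix().round(3)); z=r.as_matrix()[:,2]; print('tilt',np.degrees(np.arccos(z[2])),'yaw',np.degrees(np.arctan2(r.as_matrix()[1,1],r.as_matrix()[0,1]))-90)
pickle.dump((o,r.as_matrix()),open('crate.pkl','wb'))
for n,a,b in(('b1',(188.1,140.7),(134.1,244.8)),('b2',(223.2,157),(190.4,230.3)),('blue far',(211.5,123),(120,206)),('blue near',(196.5,175),(202,269))):
    x,g=tri(S,a,T,b); print(n,x.round(4),round(g,4), onz(T,b,.145).round(4))
c=[]
for f,(x0,y0,w,h) in((S,(265,140,115,105)),(T,(230,130,105,90))):
    i=f["frame"][y0:y0+h,x0:x0+w,::-1]; i=np.clip(i.astype(float)*2.2,0,255).astype(np.uint8)
    i=cv2.resize(i,(400,int(h*400/w)),interpolation=cv2.INTER_CUBIC)[:342]; c.append(i)
cv2.imwrite('pics/c2.png',np.hstack(c))
E
```

```text
ll [0.5734 0.0554 0.1238] 0.0004
lm [ 0.5829 -0.01    0.1237] 0.0006
lr [ 0.5922 -0.0751  0.1237] 0.0003
ul [0.6297 0.0635 0.1566] 0.0004
um [ 0.6393 -0.0017  0.1564] 0.0004
ur [ 0.6487 -0.0669  0.1569] 0.0001
res [[-0.1, 0.0, -0.2], [-0.1, 0.1, -0.0], [-0.0, -0.1, 0.1], [0.1, 0.1, 0.0], [-0.0, 0.0, 0.3], [0.1, -0.1, -0.2]]
origin [0.6605 0.0013 0.0536]
[[ 0.857 -0.143 -0.495]
 [ 0.125  0.99  -0.071]
 [ 0.5   -0.001  0.866]]
tilt 29.98282749331571 yaw 8.245450226906271
b1 [0.4572 0.3505 0.1457] 0.0014 [0.4566 0.351  0.145 ]
b2 [0.4862 0.2164 0.1529] 0.0035 [0.486  0.2189 0.145 ]
blue far [0.5521 0.3856 0.15  ] 0.0033 [0.5517 0.3883 0.145 ]
blue near [0.3938 0.1889 0.1552] 0.0016 [0.3938 0.1912 0.145 ]
```

View pics/c2.png

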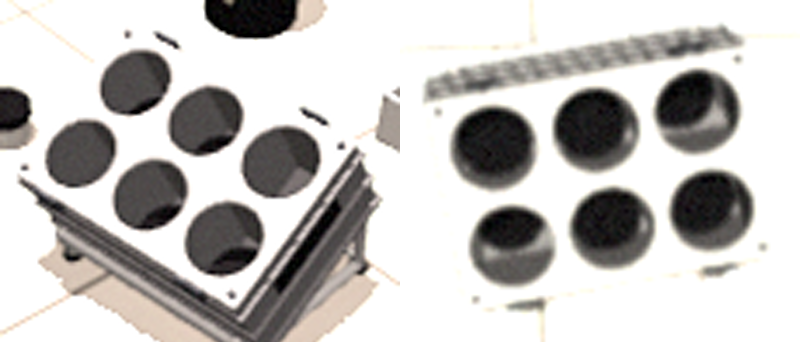

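The black lids show in the side view in ul, um, lm and lr but not in ll or ur, so ll and ur are my first guesses. The crate fit is good: residual 0.3 mm, tilt 30.0°. I'll pick b2 first.

```bash
cat >> h.py <<'E'
def go(pos,M=None):
    from rig import state
    s=state(); r=rot(s); p=np.array(s["position"])
    d=r.inv().apply(np.array(pos)-p)
    print('t',round(s["time"],2),'pos',p.round(4),'F',np.round(s["ft_force"],1),'w',round(s["gripper_width"],4),'grip',round(s["grip_force"],1))
    print('shift tool',d.round(4),'n>=',np.ceil(np.linalg.norm(d)/.055))
    if M is not None:
        w=(r.inv()*R.from_matrix(M)).as_rotvec(); print('rotvec',w.round(4),'n>=',np.ceil(np.linalg.norm(w)/.17))
o,C=pickle.load(open('crate.pkl','rb'))
TC=C@np.diag([-1,1,-1.])
def cr(x,y,h): return o+C@np.array([x,y,h])   # crate metres -> world
E
python3 -c "
from h import *
go([.486,.219,.185])"
```

```text
t 0.1 pos [0.1837 0.5182 0.2308] F [-0.   0.1 -0.6] w 0.0853 grip 0.0
shift tool [-0.3849 -0.1809  0.0459] n>= 8.0
```

>>> {"api": "send_rows", "payload": {
  "series": [-0.0385, -0.0181, 0, 0, 0, 0, 1, -0.0385, -0.0181, 0, 0, 0, 0, 1, -0.0385, -0.0181, 0, 0, 0, 0, 1, -0.0385, -0.0181, 0, 0, 0, 0, 1, -0.0385, -0.0181, 0, 0, 0, 0, 1, -0.0385, -0.0181, 0, 0, 0, 0, 1, -0.0385, -0.0181, 0, 0, 0, 0, 1, -0.0385, -0.0181, 0, 0, 0, 0, 1, -0.0385, -0.0181, 0, 0, 0, 0, 1, -0.0385, -0.0181, 0.045, 0, 0, 0, 1, 0, 0, 0, 0, 0, 0, 1],
  "squeeze": 40
}}

```text
time: 1.48
position: [0.4861, 0.2168, 0.1829]
tool_rot: [-0.003, 0.171, 0.985, -0.002]
ft_force: [-0.1, 0.2, 0.3]
gripper_width: 0.0854
grip_force: 0.0
```

```bash
python3 - <<'E'
from h import *
from rig import imaging
import cv2
c=[]
for n,(x0,y0) in dict(side=(150,80),top=(110,150)).items():
    f=imaging.grab_frame(n); c.append(cv2.resize(f["frame"][y0:y0+140,x0:x0+130,::-1],None,fx=3,fy=3,interpolation=cv2.INTER_CUBIC))
cv2.imwrite('pics/c3.png',np.hstack(c)); go([.486,.219,.109])
E
```

```text
t 1.57 pos [0.4861 0.2191 0.1862] F [ 0.2 -0.2 -0.1] w 0.0852 grip 0.0
shift tool [-0.     -0.0001  0.0772] n>= 2.0
```

View pics/c3.png

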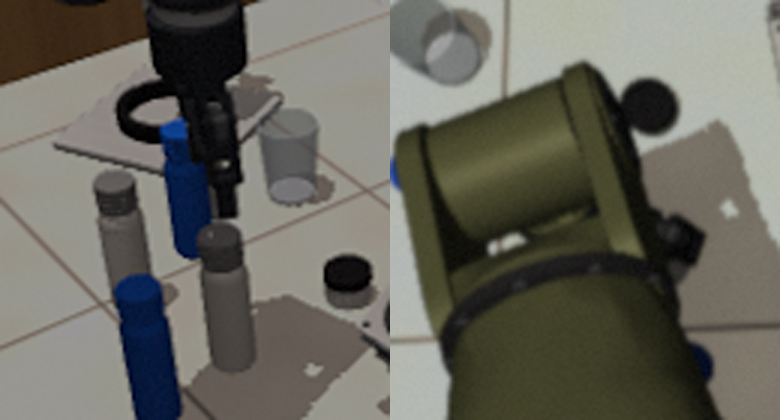

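```bash
python3 - <<'E'
from h import *
S,T=[pickle.load(open(f'pics/{n}0.pkl','rb')) for n in('side','top')]
def proj(f,x):
    P=np.array(f["pose"]); c=P[:3,:3].T@(np.array(x)-P[:3,3]); u=f["mtx"]@[c[0],-c[1],-c[2]]; return (u[:2]/u[2]).round(1)
for z in(0,.145,.186): print(z,'side',proj(S,[.486,.219,z]),'top',proj(T,[.486,.219,z]))
# lateral pixel centres of body/cap per row in side
import cv2
g=cv2.cvtColor(S["frame"],cv2.COLOR_RGB2HSV)
for y in (160,165,170,175,180,185,190,195): print(y,[int(v) for v in S["frame"][y,210:242].mean(1)])
E
```

```text
0 side [227.  201.1] top [202.3 238.9]
0.145 side [222.2 159.2] top [190.4 230.3]
0.186 side [220.7 145.9] top [186.3 227.4]
160 [30, 31, 31, 30, 27, 50, 77, 91, 93, 92, 92, 92, 91, 92, 92, 92, 92, 93, 82, 56, 72, 111, 114, 111, 122, 133, 139, 143, 144, 143, 142, 143]
165 [112, 24, 23, 25, 25, 36, 44, 35, 37, 39, 42, 45, 34, 38, 36, 41, 45, 39, 37, 34, 42, 111, 149, 145, 144, 144, 144, 144, 144, 144, 143, 144]
170 [110, 124, 134, 140, 144, 139, 116, 75, 56, 48, 42, 39, 32, 34, 36, 41, 44, 65, 80, 79, 73, 61, 93, 139, 146, 143, 144, 144, 144, 143, 144, 144]
175 [143, 142, 142, 142, 143, 145, 128, 77, 70, 72, 80, 81, 82, 83, 83, 80, 79, 76, 71, 66, 66, 60, 69, 113, 146, 144, 143, 142, 143, 144, 142, 143]
180 [142, 142, 141, 141, 142, 143, 142, 121, 69, 75, 77, 77, 78, 78, 79, 77, 74, 74, 71, 68, 67, 63, 56, 94, 137, 144, 143, 143, 142, 142, 143, 142]
185 [141, 141, 142, 141, 141, 141, 143, 133, 92, 70, 75, 76, 76, 77, 77, 75, 75, 73, 72, 69, 68, 64, 58, 66, 115, 147, 144, 143, 142, 142, 142, 142]
190 [141, 142, 143, 143, 142, 143, 144, 145, 130, 76, 71, 75, 76, 75, 75, 76, 75, 73, 73, 70, 68, 65, 64, 54, 94, 138, 145, 143, 143, 143, 142, 142]
195 [144, 143, 143, 143, 143, 143, 144, 145, 136, 103, 67, 73, 75, 75, 74, 73, 73, 73, 69, 69, 67, 65, 63, 60, 62, 78, 90, 88, 89, 90, 88, 86]
```

The side-view prediction agrees with the bottle to within about 1 px, so I'll descend and close.

>>> {"api": "send_rows", "payload": {
  "series": [0, 0, 0.03, 0, 0, 0, 1, 0, 0, 0.03, 0, 0, 0, 1, 0, 0, 0.017, 0, 0, 0, 1, 0, 0, 0, 0, 0, 0, 0, 0, 0, 0, 0, 0, 0, 0, 0, 0, 0, 0, 0, 0, 0, 0, 0, 0, 0, 0, 0, 0, 0, 0, 0, 0, 0, 0, 0],
  "squeeze": 40
}}

```text
time: 2.58
position: [0.487, 0.2196, 0.1106]
tool_rot: [0.001, 0.17, 0.986, 0.001]
ft_force: [0.4, 2.1, 6.8]
gripper_width: 0.0382
grip_force: 40.1
```

```bash
python3 -c "
from h import *
# pre-port pose low-left: tcp 111mm above foot; foot 25mm above cover
go(cr(-.033,.066,.1+.025+.109),TC)
print(cr(-.033,.066,.234))
print(TC.round(3))"
```

```text
t 2.58 pos [0.487  0.2196 0.1106] F [0.4 2.1 6.8] w 0.0382 grip 40.1
shift tool [-0.0772 -0.1567 -0.1293] n>= 4.0
rotvec [-0.1242 -0.5106 -0.4743] n>= 5.0
[0.50698694 0.04589449 0.23970256]
[[-0.857 -0.143  0.495]
 [-0.125  0.99   0.071]
 [-0.5   -0.001 -0.866]]
```

>>> {"api": "send_rows", "payload": {
  "series": [0, 0, -0.02, 0, 0, 0, 0, 0, 0, -0.045, 0, 0, 0, 0, 0, 0, -0.055, 0, 0, 0, 0, 0, 0, -0.055, 0, 0, 0, 0, -0.01, -0.03, -0.005, 0, 0, 0, 0, -0.02, -0.04, 0, 0, 0, 0, 0, 0, 0, 0, -0.0207, -0.0851, -0.079, 0, 0, 0, 0, -0.0207, -0.0851, -0.079, 0, 0, 0, 0, -0.0207, -0.0851, -0.079, 0, 0, 0, 0, -0.0207, -0.0851, -0.079, 0, 0, 0, 0, -0.0207, -0.0851, -0.079, 0, 0, 0, 0, -0.0207, -0.0851, -0.079, 0]
}}

```text
time: 4.08
position: [0.4908, 0.1431, 0.2895]
tool_rot: [0.258, -0.071, 0.963, 0.017]
ft_force: [0.3, 0.5, -1.4]
gripper_width: 0.0385
grip_force: 40.7
```

```bash
python3 -c "
from h import *
from rig import state
go(cr(-.033,.066,.1+.03+.110),TC)
print(np.round(state()['qpos'],2))"
```

```text
t 4.08 pos [0.4908 0.1431 0.2895] F [ 0.3  0.5 -1.4] w 0.0385 grip 40.7
shift tool [ 0.0234 -0.0983  0.0383] n>= 2.0
rotvec [-0.0005 -0.      0.0031] n>= 1.0
[ 0.23 -0.09  1.89 -0.06  0.82 -1.45]
```

>>> {"api": "send_rows", "payload": {
  "series": [0.007, -0.032, 0, 0, 0, 0, 0, 0.008, -0.033, 0, 0, 0, 0, 0, 0.008, -0.033, 0.008, 0, 0, 0.003, 0, 0, 0, 0.03, 0, 0, 0, 0, 0, 0, 0, 0, 0, 0, 0]
}}

```text
time: 4.7
position: [0.5035, 0.0456, 0.2436]
tool_rot: [0.255, -0.068, 0.964, 0.018]
ft_force: [-0.6, -0.1, -0.2]
gripper_width: 0.0381
grip_force: 40.9
```

```bash
python3 - <<'E'
from h import *
from rig import imaging
import cv2
go(cr(-.033,.066,.1+.03+.110),TC)
c=[]
for n,(x0,y0) in dict(side=(225,110),top=(200,130)).items():
    f=imaging.grab_frame(n); pickle.dump(f,open(f'pics/{n}1.pkl','wb')); c.append(cv2.resize(f["frame"][y0:y0+130,x0:x0+130,::-1],None,fx=3,fy=3,interpolation=cv2.INTER_CUBIC))
cv2.imwrite('pics/c4.png',np.hstack(c))
P=np.array
def proj(f,x):
    T=np.array(f["pose"]); q=T[:3,:3].T@(np.array(x)-T[:3,3]); u=f["mtx"]@[q[0],-q[1],-q[2]]; return (u[:2]/u[2])
f=pickle.load(open('pics/side1.pkl','rb'))
for h in (0,.1): print('axis at',h,'crop px',((proj(f,cr(-.033,.066,.13+h))-[225,110])*3).round())
E
```

```text
t 4.7 pos [0.5035 0.0456 0.2436] F [-0.6 -0.1 -0.2] w 0.0381 grip 40.9
shift tool [-0.0011 -0.0002 -0.0009] n>= 1.0
rotvec [-0.0007 -0.0064 -0.0034] n>= 1.0
axis at 0 crop px [176. 205.]
axis at 0.1 crop px [130. 143.]
```

View pics/c4.png

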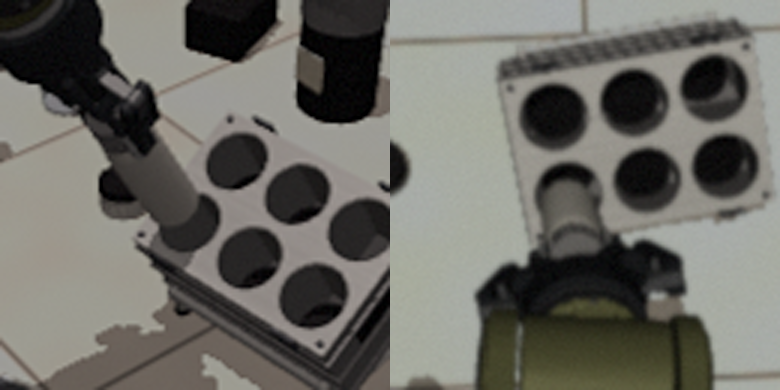

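The side view shows the foot at about (176,208), right over the ll port, and the axis matches the prediction. Lowering.

>>> {"api": "send_rows", "payload": {
  "series": [-0.001, 0, 0.01, 0, 0, 0, 0, 0, 0, 0.015, 0, 0, 0, 0, 0, 0, 0.015, 0, 0, 0, 0, 0, 0, 0.015, 0, 0, 0, 0, 0, 0, 0.015, 0, 0, 0, 0, 0, 0, 0.005, 0, 0, 0, 0, 0, 0, 0, 0, 0, 0, 0]
}}

```text
time: 5.68
position: [0.5419, 0.0512, 0.1802]
tool_rot: [0.256, -0.068, 0.964, 0.018]
ft_force: [-0.2, 0.2, -1.3]
gripper_width: 0.0379
grip_force: 40.9
```

```bash
python3 -c "
from h import *
go(cr(-.033,.066,.055+.110),TC)"
```

```text
t 5.67 pos [0.5419 0.0512 0.1802] F [-0.2  0.2 -1.3] w 0.0379 grip 40.9
shift tool [ 0.0008 -0.0003 -0.0002] n>= 1.0
rotvec [-0.0008 -0.0035 -0.0027] n>= 1.0
```

Passed the port freely. Now slowly past the jar-lid level, h = 40 mm.

>>> {"api": "send_rows", "payload": {
  "series": [0, 0, 0.005, 0, 0, 0, 0, 0, 0, 0.004, 0, 0, 0, 0, 0, 0, 0.003, 0, 0, 0, 0, 0, 0, 0.003, 0, 0, 0, 0, 0, 0, 0.002, 0, 0, 0, 0, 0, 0, 0.002, 0, 0, 0, 0, 0, 0, 0.002, 0, 0, 0, 0, 0, 0, 0, 0, 0, 0, 0]
}}

```text
time: 6.68
position: [0.5522, 0.0527, 0.1622]
tool_rot: [0.257, -0.068, 0.964, 0.018]
ft_force: [0.0, 0.4, -0.8]
gripper_width: 0.0379
grip_force: 40.9
```

```bash
python3 -c "
from h import *
go(cr(-.033,.066,.034+.110),TC)"
```

```text
t 6.67 pos [0.5522 0.0527 0.1622] F [ 0.   0.4 -0.8] w 0.0379 grip 40.9
shift tool [ 0.0009 -0.0003 -0.    ] n>= 1.0
rotvec [-0.0008 -0.003  -0.0027] n>= 1.0
```

No contact below lid height, so this cell is free. I'll keep lowering and slow down near the floor.

>>> {"api": "send_rows", "payload": {
  "series": [0, 0, 0.008, 0, 0, 0, 0, 0, 0, 0.007, 0, 0, 0, 0, 0, 0, 0.004, 0, 0, 0, 0, 0, 0, 0.003, 0, 0, 0, 0, 0, 0, 0.002, 0, 0, 0, 0, 0, 0, 0.001, 0, 0, 0, 0, 0, 0, 0.001, 0, 0, 0, 0, 0, 0, 0, 0, 0, 0, 0]
}}

```text
time: 7.68
position: [0.565, 0.0545, 0.1397]
tool_rot: [0.257, -0.068, 0.964, 0.018]
ft_force: [-0.1, -0.2, -0.3]
gripper_width: 0.0381
grip_force: 40.9
```

```bash
python3 -c "
from h import *
go(cr(-.033,.066,.005+.110),TC)"
```

```text
t 7.67 pos [0.565  0.0545 0.1397] F [-0.1 -0.2 -0.3] w 0.0381 grip 40.9
shift tool [ 0.0008 -0.0003  0.0031] n>= 1.0
rotvec [-0.0008 -0.0028 -0.0027] n>= 1.0
```

>>> {"api": "send_rows", "payload": {
  "series": [0, 0, 0.001, 0, 0, 0, 0, 0, 0, 0.001, 0, 0, 0, 0, 0, 0, 0.0005, 0, 0, 0, 0, 0, 0, 0, 0, 0, 0, 0]
}}

```text
time: 8.18
position: [0.5662, 0.0546, 0.1375]
tool_rot: [0.257, -0.068, 0.964, 0.018]
ft_force: [0.2, -0.2, -1.3]
gripper_width: 0.038
grip_force: 40.9
```

>>> {"api": "send_rows", "payload": {
  "series": [0, 0, 0.0005, 0, 0, 0, 0, 0, 0, 0.0005, 0, 0, 0, 0, 0, 0, 0, 0, 0, 0, 0]
}}

```text
time: 8.55
position: [0.5667, 0.0547, 0.1366]
tool_rot: [0.257, -0.068, 0.964, 0.018]
ft_force: [-0.3, -0.5, -1.3]
gripper_width: 0.0382
grip_force: 40.9
```

>>> {"api": "send_rows", "payload": {
  "series": [0, 0, 0.0005, 0, 0, 0, 0, 0, 0, 0.0005, 0, 0, 0, 0, 0, 0, 0, 0, 0, 0, 0]
}}

```text
time: 8.93
position: [0.5674, 0.0548, 0.1364]
tool_rot: [0.257, -0.068, 0.964, 0.018]
ft_force: [-5.5, 0.2, 5.5]
gripper_width: 0.0379
grip_force: 41.9
```

>>> {"api": "send_rows", "payload": {
  "series": [0, 0, 0.0005, 0, 0, 0, 0, 0, 0, 0.0005, 0, 0, 0, 0, 0, 0, 0, 0, 0, 0, 0]
}}

```text
time: 9.3
position: [0.5681, 0.055, 0.1367]
tool_rot: [0.258, -0.068, 0.964, 0.018]
ft_force: [-15.5, -0.3, 20.9]
gripper_width: 0.0379
grip_force: 43.4
```

Contact is at floor depth, with TCP about 110 mm above the floor as predicted. I'll relieve the force, then open and look.

>>> {"api": "send_rows", "payload": {
  "series": [0, 0, -0.0012, 0, 0, 0, 0, 0, 0, 0, 0, 0, 0, 0]
}}

```text
time: 9.55
position: [0.5672, 0.0548, 0.1363]
tool_rot: [0.257, -0.068, 0.964, 0.018]
ft_force: [-4.5, -0.4, 6.4]
gripper_width: 0.0379
grip_force: 41.4
```

>>> {"api": "send_rows", "payload": {
  "series": [0, 0, 0, 0, 0, 0, 0.65, 0, 0, 0, 0, 0, 0, 0.65, 0, 0, 0, 0, 0, 0, 0.9, 0, 0, 0, 0, 0, 0, 0.9, 0, 0, 0, 0, 0, 0, 0.9]
}}

```text
time: 10.18
position: [0.5671, 0.0548, 0.136]
tool_rot: [0.257, -0.068, 0.964, 0.018]
ft_force: [0.1, 0.0, -0.1]
gripper_width: 0.0767
grip_force: 0.0
```

>>> {"api": "send_rows", "payload": {
  "series": [0, 0, -0.02, 0, 0, 0, 0.9, 0, 0, -0.04, 0, 0, 0, 0.9, 0, 0, -0.05, 0, 0, 0, 0.9, 0, 0, -0.05, 0, 0, 0, 0.9, 0, 0, 0, 0, 0, 0, 1]
}}

```text
time: 10.8
position: [0.4884, 0.0435, 0.2786]
tool_rot: [0.26, -0.068, 0.963, 0.018]
ft_force: [0.6, -0.4, -0.0]
gripper_width: 0.0856
grip_force: 0.0
```

```bash
python3 - <<'E'
from h import *
from rig import imaging,state
import cv2
M=np.array([[-.942,.335,0],[.335,.942,0],[0,0,-1.]])
go([.4566,.351,.24],M); print(np.round(state()['qpos'],2))
c=[]
for n,(x0,y0) in dict(side=(225,110),top=(200,130)).items():
    f=imaging.grab_frame(n); pickle.dump(f,open(f'pics/{n}2.pkl','wb')); c.append(cv2.resize(f["frame"][y0:y0+130,x0:x0+130,::-1],None,fx=3,fy=3,interpolation=cv2.INTER_CUBIC))
cv2.imwrite('pics/c5.png',np.hstack(c))
def proj(f,x):
    T=np.array(f["pose"]); q=T[:3,:3].T@(np.array(x)-T[:3,3]); u=f["mtx"]@[q[0],-q[1],-q[2]]; return (u[:2]/u[2])
f=pickle.load(open('pics/side2.pkl','rb'))
for h in (.15,.185): print('cap top at',h,'crop px',((proj(f,cr(-.037,.066,h))-[225,110])*3).round())
E
```

```text
t 10.8 pos [0.4884 0.0435 0.2786] F [ 0.6 -0.4 -0. ] w 0.0856 grip 0.0
shift tool [0.009  0.309  0.0388] n>= 6.0
rotvec [0.1256 0.5169 0.4718] n>= 5.0
[-0.03 -0.14  1.96  0.12  0.8  -1.8 ]
cap top at 0.15 crop px [164. 197.]
cap top at 0.185 crop px [148. 176.]
```

View pics/c5.png

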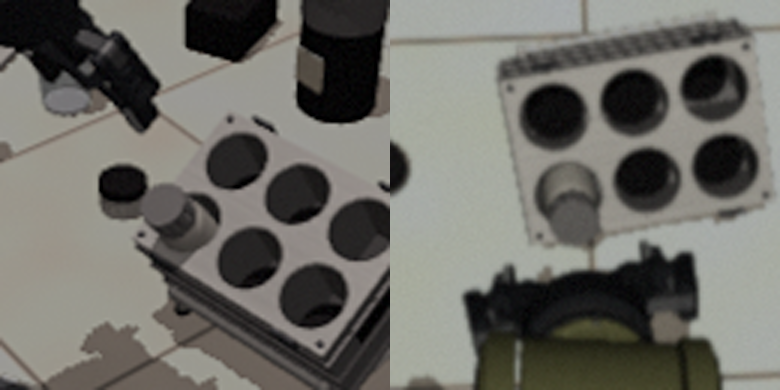

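The cap top is at (166,203) against (164,197) predicted for 50 mm out, so the bottle is fully home. Now the second bottle.

>>> {"api": "send_rows", "payload": {
  "series": [0.0013, 0.0441, 0.0055, 0, 0, 0, 1, 0.0013, 0.0441, 0.0055, 0, 0, 0, 1, 0.0013, 0.0441, 0.0055, 0, 0, 0, 1, 0.0013, 0.0441, 0.0055, 0, 0, 0, 1, 0.0013, 0.0441, 0.0055, 0, 0, 0, 1, 0.0013, 0.0441, 0.0055, 0, 0, 0, 1, 0.0013, 0.0441, 0.0055, 0, 0, 0, 1, 0, 0, 0, 0.0251, 0.1034, 0.0944, 1, 0, 0, 0, 0.0251, 0.1034, 0.0944, 1, 0, 0, 0, 0.0251, 0.1034, 0.0944, 1, 0, 0, 0, 0.0251, 0.1034, 0.0944, 1, 0, 0, 0, 0.0251, 0.1034, 0.0944, 1]
}}

```text
time: 12.4
position: [0.4559, 0.3511, 0.2347]
tool_rot: [-0.006, 0.171, 0.985, -0.001]
ft_force: [-0.3, -0.3, 0.5]
gripper_width: 0.0852
grip_force: 0.0
```

```bash
python3 - <<'E'
from h import *
from rig import imaging
imaging.grab_frame("side")
go([.4566,.351,.109],np.array([[-.942,.335,0],[.335,.942,0],[0,0,-1.]]))
S=pickle.load(open('pics/side0.pkl','rb'))
def proj(f,x):
    T=np.array(f["pose"]); q=T[:3,:3].T@(np.array(x)-T[:3,3]); u=f["mtx"]@[q[0],-q[1],-q[2]]; return (u[:2]/u[2]).round(1)
for z in(.145,.05): print(proj(S,[.4566,.351,z]))
for y in(145,165,170): print(y,[int(v) for v in S["frame"][y,178:206].mean(1)])
E
```

```text
t 12.45 pos [0.4567 0.3507 0.2345] F [ 2.4  0.2 -0.9] w 0.0855 grip 0.0
shift tool [-0.0019  0.0011  0.1255] n>= 3.0
rotvec [-0.0063 -0.0163 -0.0081] n>= 1.0
[187.6 140.9]
[192.4 168.6]
145 [145, 145, 145, 120, 37, 36, 33, 36, 36, 35, 36, 38, 37, 39, 35, 33, 28, 72, 126, 147, 145, 144, 144, 144, 145, 146, 147, 123]
165 [145, 145, 146, 146, 147, 140, 105, 70, 75, 76, 78, 76, 77, 76, 74, 71, 71, 70, 66, 62, 56, 75, 124, 149, 146, 145, 146, 145]
170 [145, 145, 146, 146, 146, 147, 140, 105, 69, 76, 76, 74, 75, 75, 74, 71, 68, 68, 66, 63, 61, 53, 95, 140, 147, 146, 146, 147]
```

>>> {"api": "send_rows", "payload": {
  "series": [0, 0.0005, 0.02, -0.006, -0.016, -0.008, 1, 0, 0, 0.04, 0, 0, 0, 1, 0, 0, 0.04, 0, 0, 0, 1, 0, 0, 0.025, 0, 0, 0, 1, 0, 0, 0, 0, 0, 0, 0, 0, 0, 0, 0, 0, 0, 0, 0, 0, 0, 0, 0, 0, 0, 0, 0, 0, 0, 0, 0, 0, 0, 0, 0, 0, 0, 0, 0],
  "squeeze": 40
}}

```text
time: 13.58
position: [0.4577, 0.3518, 0.1129]
tool_rot: [0.006, 0.166, 0.986, 0.002]
ft_force: [0.4, 2.0, 6.2]
gripper_width: 0.0382
grip_force: 40.3
```

```bash
python3 -c "
from h import *
go([.4567,.351,.27])"
```

```text
t 13.57 pos [0.4577 0.3518 0.1129] F [0.4 2.  6.2] w 0.0382 grip 40.3
shift tool [-1.000e-03 -1.000e-04 -1.571e-01] n>= 3.0
```

>>> {"api": "send_rows", "payload": {
  "series": [0, 0, -0.02, 0, 0, 0, 0, 0, 0, -0.045, 0, 0, 0, 0, 0, 0, -0.055, 0, 0, 0, 0, 0, 0, -0.055, 0, 0, 0, 0, 0, 0, -0.02, 0, 0, 0, 0, 0, 0, 0, -0.0207, -0.0851, -0.079, 0, 0, 0, 0, -0.0207, -0.0851, -0.079, 0, 0, 0, 0, -0.0207, -0.0851, -0.079, 0, 0, 0, 0, -0.0207, -0.0851, -0.079, 0, 0, 0, 0, -0.0207, -0.0851, -0.079, 0, 0, 0, 0, -0.0207, -0.0851, -0.079, 0, 0, 0, 0, 0, 0, 0, 0]
}}

```text
time: 15.08
position: [0.4543, 0.3509, 0.3064]
tool_rot: [0.261, -0.073, 0.962, 0.018]
ft_force: [1.0, -0.2, -2.2]
gripper_width: 0.0382
grip_force: 40.7
```

```bash
python3 -c "
from h import *
t=cr(.033,-.066,.1+.03+.110); print(t.round(3))
go(t+[0,0,.03],TC)"
```

```text
[ 0.58  -0.077  0.278]
t 15.07 pos [0.4543 0.3509 0.3064] F [ 1.  -0.2 -2.2] w 0.0382 grip 40.7
shift tool [-0.0515 -0.4418  0.0299] n>= 9.0
rotvec [0.0016 0.0063 0.0071] n>= 1.0
```

>>> {"api": "send_rows", "payload": {
  "series": [-0.0052, -0.0442, 0.003, 0, 0, 0, 0, -0.0052, -0.0442, 0.003, 0, 0, 0, 0, -0.0052, -0.0442, 0.003, 0, 0, 0, 0, -0.0052, -0.0442, 0.003, 0, 0, 0, 0, -0.0052, -0.0442, 0.003, 0, 0, 0, 0, -0.0052, -0.0442, 0.003, 0, 0, 0, 0, -0.0052, -0.0442, 0.003, 0, 0, 0, 0, -0.0052, -0.0442, 0.003, 0, 0, 0, 0, -0.0052, -0.0442, 0.003, 0, 0, 0, 0, -0.0052, -0.0442, 0.003, 0, 0, 0, 0, 0, 0, 0, 0.0016, 0.0063, 0.0071, 0, 0, 0, 0, 0, 0, 0, 0]
}}

```text
time: 16.58
position: [0.5809, -0.0766, 0.3084]
tool_rot: [0.258, -0.069, 0.963, 0.019]
ft_force: [-0.6, 0.4, -2.7]
gripper_width: 0.0379
grip_force: 41.3
```

```bash
python3 -c "
from h import *
from rig import state
t=cr(.033,-.066,.1+.03+.110)
go(t,TC); print(np.round(state()['qpos'],2))"
```

```text
t 16.57 pos [ 0.5809 -0.0766  0.3084] F [-0.6  0.4 -2.7] w 0.0379 grip 41.3
shift tool [ 0.0164 -0.0002  0.0255] n>= 1.0
rotvec [ 0.0014  0.0003 -0.0017] n>= 1.0
[-0.28  0.08  1.67  0.26  0.92 -2.1 ]
```

>>> {"api": "send_rows", "payload": {
  "series": [0.0082, 0, 0.01, 0, 0, 0, 0, 0.0082, 0, 0.0155, 0, 0, 0, 0, 0, 0, 0, 0, 0, 0, 0]
}}

```text
time: 16.95
position: [0.5788, -0.076, 0.2764]
tool_rot: [0.257, -0.07, 0.964, 0.019]
ft_force: [0.2, 0.2, -1.4]
gripper_width: 0.0382
grip_force: 41.3
```

```bash
python3 - <<'E'
from h import *
from rig import imaging
import cv2
go(cr(.033,-.066,.1+.03+.110),TC)
c=[]
for n,(x0,y0) in dict(side=(255,100),top=(225,110)).items():
    f=imaging.grab_frame(n); c.append(cv2.resize(f["frame"][y0:y0+130,x0:x0+130,::-1],None,fx=3,fy=3,interpolation=cv2.INTER_CUBIC))
    if n=="side":
        T=np.array(f["pose"])
        for h in (0,.1):
            q=T[:3,:3].T@(cr(.033,-.066,.13+h)-T[:3,3]); u=f["mtx"]@[q[0],-q[1],-q[2]]; print('axis',h,((u[:2]/u[2]-[x0,y0])*3).round())
cv2.imwrite('pics/c6.png',np.hstack(c))
E
```

```text
t 16.95 pos [ 0.5788 -0.076   0.2764] F [ 0.2  0.2 -1.4] w 0.0382 grip 41.3
shift tool [-0.0013 -0.001  -0.0011] n>= 1.0
rotvec [ 0.0022 -0.0014 -0.    ] n>= 1.0
axis 0 [262. 241.]
axis 0.1 [230. 176.]
```

View pics/c6.png

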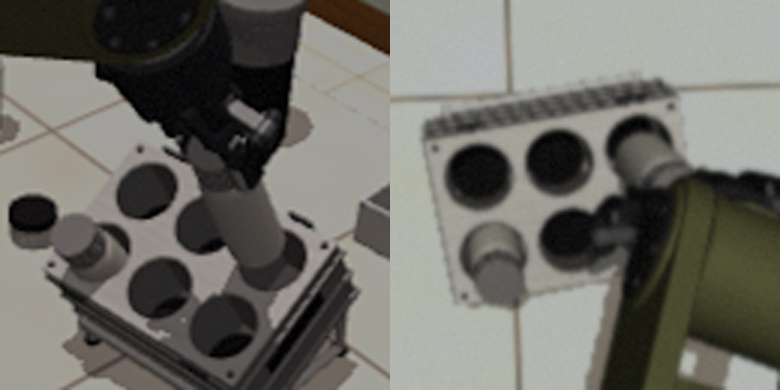

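The side view shows the bottle foot at about (262,243) over the ur port, with the axis as predicted. The first bottle stands undisturbed at (85,250). Lowering.

>>> {"api": "send_rows", "payload": {
  "series": [-0.001, -0.001, 0.01, 0, 0, 0, 0, 0, 0, 0.015, 0, 0, 0, 0, 0, 0, 0.015, 0, 0, 0, 0, 0, 0, 0.015, 0, 0, 0, 0, 0, 0, 0.015, 0, 0, 0, 0, 0, 0, 0.004, 0, 0, 0, 0, 0, 0, 0, 0, 0, 0, 0]
}}

```text
time: 17.92
position: [0.6173, -0.0725, 0.2144]
tool_rot: [0.259, -0.07, 0.963, 0.018]
ft_force: [0.6, 0.1, -1.7]
gripper_width: 0.0377
grip_force: 41.3
```

>>> {"api": "send_rows", "payload": {
  "series": [0, 0, 0.005, 0, 0, 0, 0, 0, 0, 0.004, 0, 0, 0, 0, 0, 0, 0.003, 0, 0, 0, 0, 0, 0, 0.003, 0, 0, 0, 0, 0, 0, 0.002, 0, 0, 0, 0, 0, 0, 0.002, 0, 0, 0, 0, 0, 0, 0.002, 0, 0, 0, 0, 0, 0, 0, 0, 0, 0, 0]
}}

```text
time: 18.92
position: [0.6276, -0.071, 0.1963]
tool_rot: [0.259, -0.07, 0.963, 0.018]
ft_force: [0.1, 0.2, -2.4]
gripper_width: 0.0378
grip_force: 41.3
```

```bash
python3 -c "
from h import *
go(cr(.033,-.066,.005+.110),TC)"
```

```text
t 18.93 pos [ 0.6276 -0.071   0.1963] F [ 0.1  0.2 -2.4] w 0.0378 grip 41.3
shift tool [0.0011 0.0009 0.03  ] n>= 1.0
rotvec [ 0.0005  0.0011 -0.0002] n>= 1.0
```

Past lid height with no contact, so this cell is free too.

>>> {"api": "send_rows", "payload": {
  "series": [0, 0, 0.008, 0, 0, 0, 0, 0, 0, 0.007, 0, 0, 0, 0, 0, 0, 0.004, 0, 0, 0, 0, 0, 0, 0.003, 0, 0, 0, 0, 0, 0, 0.002, 0, 0, 0, 0, 0, 0, 0.001, 0, 0, 0, 0, 0, 0, 0.001, 0, 0, 0, 0, 0, 0, 0, 0, 0, 0, 0]
}}

```text
time: 19.92
position: [0.6405, -0.0691, 0.1739]
tool_rot: [0.259, -0.07, 0.963, 0.018]
ft_force: [0.1, 0.7, -2.3]
gripper_width: 0.0378
grip_force: 41.3
```

>>> {"api": "send_rows", "payload": {
  "series": [0, 0, 0.0008, 0, 0, 0, 0, 0, 0, 0.0007, 0, 0, 0, 0, 0, 0, 0, 0, 0, 0, 0]
}}

```text
time: 20.3
position: [0.6412, -0.069, 0.1726]
tool_rot: [0.259, -0.07, 0.963, 0.018]
ft_force: [0.3, -0.8, -2.6]
gripper_width: 0.0379
grip_force: 41.3
```

>>> {"api": "send_rows", "payload": {
  "series": [0, 0, 0.0005, 0, 0, 0, 0, 0, 0, 0.0005, 0, 0, 0, 0, 0, 0, 0, 0, 0, 0, 0]
}}

```text
time: 20.68
position: [0.6417, -0.069, 0.1717]
tool_rot: [0.259, -0.07, 0.963, 0.018]
ft_force: [-1.0, 0.6, -1.8]
gripper_width: 0.0376
grip_force: 41.3
```

>>> {"api": "send_rows", "payload": {
  "series": [0, 0, 0.0005, 0, 0, 0, 0, 0, 0, 0.0005, 0, 0, 0, 0, 0, 0, 0, 0, 0, 0, 0]
}}

```text
time: 21.05
position: [0.6424, -0.069, 0.1715]
tool_rot: [0.259, -0.07, 0.963, 0.018]
ft_force: [-4.3, 0.6, 4.9]
gripper_width: 0.0375
grip_force: 42.2
```

>>> {"api": "send_rows", "payload": {
  "series": [0, 0, 0.0005, 0, 0, 0, 0, 0, 0, 0.0003, 0, 0, 0, 0, 0, 0, 0, 0, 0, 0, 0]
}}

```text
time: 21.42
position: [0.6429, -0.0689, 0.1717]
tool_rot: [0.26, -0.07, 0.963, 0.018]
ft_force: [-10.9, 0.9, 12.9]
gripper_width: 0.0381
grip_force: 43.2
```

On the floor. Relieve, release and withdraw.

>>> {"api": "send_rows", "payload": {
  "series": [0, 0, -0.0008, 0, 0, 0, 0, 0, 0, 0, 0, 0, 0, 0, 0, 0, 0, 0, 0, 0, 0.65, 0, 0, 0, 0, 0, 0, 0.65, 0, 0, 0, 0, 0, 0, 0.9, 0, 0, 0, 0, 0, 0, 0.9, 0, 0, 0, 0, 0, 0, 0.9]
}}

```text
time: 22.3
position: [0.6422, -0.0689, 0.1708]
tool_rot: [0.259, -0.07, 0.963, 0.018]
ft_force: [-0.5, 0.4, 0.3]
gripper_width: 0.0771
grip_force: 0.0
```

>>> {"api": "send_rows", "payload": {
  "series": [0, 0, -0.02, 0, 0, 0, 0.9, 0, 0, -0.04, 0, 0, 0, 0.9, 0, 0, -0.05, 0, 0, 0, 0.9, 0, 0, -0.05, 0, 0, 0, 0.9, 0, 0, -0.05, 0, 0, 0, 0.9, 0, 0, 0, 0, 0, 0, 0.9]
}}

```text
time: 23.05
position: [0.5379, -0.0843, 0.3567]
tool_rot: [0.262, -0.069, 0.962, 0.017]
ft_force: [-0.3, -0.4, -0.0]
gripper_width: 0.0771
grip_force: 0.0
```

```bash
python3 - <<'E'
from h import *
from rig import imaging
import cv2
go([.5,0,.3])
c=[]
for n,(x0,y0) in dict(side=(160,90),top=(110,120)).items():
    f=imaging.grab_frame(n); c.append(cv2.resize(f["frame"][y0:y0+170,x0:x0+230,::-1],(400,296),interpolation=cv2.INTER_CUBIC))
    T=np.array(f["pose"]); q=T[:3,:3].T@(cr(.029,-.066,.15)-T[:3,3]); u=f["mtx"]@[q[0],-q[1],-q[2]]; print(n,'cap expected',((u[:2]/u[2]-[x0,y0])*400/230).round())
cv2.imwrite('pics/c7.png',np.hstack(c))
E
```

```text
t 23.05 pos [ 0.5379 -0.0843  0.3567] F [-0.3 -0.4 -0. ] w 0.0771 grip 0.0
shift tool [0.0505 0.0891 0.0358] n>= 2.0
side cap expected [312. 153.]
top cap expected [350.  77.]
```

View pics/c7.png

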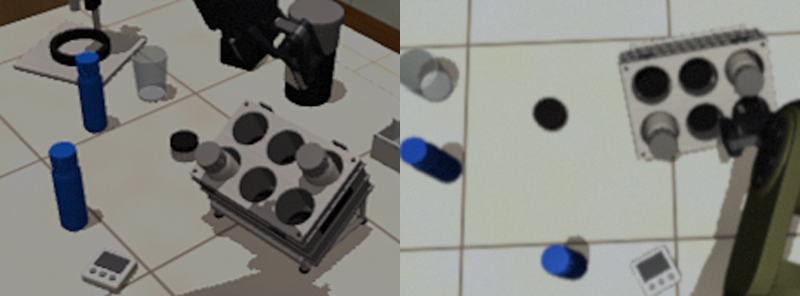

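Both bottles stand home, with caps at about (213,155) and (315,157) in the side view; I expected the second at (312,153). The blue bottles, spare jar, beaker and timer are where they were, and the gripper is clear. Handing in.

```bash
python3 -c "
from rig import order
print(order.close_job())"
```

```text
the job is handed in; nothing more can be done
None
```

Both bottles stand cap up on the floors of the two free cells, low-left and up-right, each released after a gentle floor contact; nothing else in view moved, and I handed the job in at about 23 s.

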